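# Collect the safety caps in the UV steriliser

## Robot

A 6-joint arm with a two-finger parallel gripper is mounted at the origin on the work surface. World frame = base frame: x ahead of the robot, y to its left, z up, the work surface at z = 0. Lengths are in mm, angles in degrees, forces in N, time in s.
With the tool pointing down it reaches from about 350 to 850 mm from the base axis. Payload 8.1 kg.
Tool frame: the origin (TCP) lies at the very end of the fingers, on their centre line; the grasp point (between the pads) lies r.tcp_to_grasp behind it (r.tcp_to_grasp is the distance from the TCP to the grasp point, in mm); z points along the fingers, y is the line along which they close (so a half turn about z gives the same grasp; the last joint's range is limited). The gripper opens to 85 mm and grips with 20 to 120 N. Pads are 22 mm wide; open, the fingers measure 114 mm over their backs; the gripper's body (76 mm by 85 mm) begins 54 mm behind the grasp point. The pads swing forward as they close: fully open they stand 13 mm farther back than shut.
Start: joints at [-74.565, 7.471, 85.268, -0, 87.261, -4.893], TCP at [208.462, -562.627, 231.292] pointing down, gripper open.
Joint ranges: [-169.43, 169.43], [-51.17, 129.36], [1.28, 143.12], [-76.62, 256.62], [0, 156.53], [-152.29, 152.29]. Speed limits (degrees/s): [136.94, 136.94, 159.86, 180, 180, 180].

## Interface

Orientations are given as [roll, pitch, yaw] about the fixed x, y, z axes, in that order (R = Rz(yaw) Ry(pitch) Rx(roll)).
In Python, from bench import r gives the robot as it stands.
- The arm moves only by the shell command python3 -m handwheel 'ROWS' [OPENING] [FORCE]. ROWS is JSON, a list of rows, each a list of 4 numbers: the shift along the tool's x, y, z in m, then the turn about the tool's z in degrees. A call has 1 to 10 rows; each row shifts and turns the commanded pose from where the row before left it, along the tool's axes as they then stand; what a row does not reach is not made up. A row lasts 1/10 s, in which the tool goes at most 50 mm and 8.59 degrees, less where a joint would pass 70% of its speed; a pose out of reach is approached as far as the arm can. A call is refused whole if a number of a shift passes 0.05 or a number of a turn 8.59, either way. A call with a gripper value outside its range is refused whole. OPENING is the finger opening in m, from 0 to 0.0854, set as the call begins (- or left out, the last holds). The fingers move at their own pace and stop on an object; FORCE is the grip in N (left out, the last holds). Time passes only in rows, so rows that do not move let the fingers close. It gives the time, the measured TCP pose, the force, the opening and the grip force at its end, in the units of the state.
- r.sense(): the state, without advancing time (a new reading comes with each control period).
- r.snapshot(name): name is "scene" or "top"; returns the picture (420x560x3 uint8, red, green, blue); there is no depth.
- r.camera_params(name): a dict with "fx", "fy", "cx", "cy" (pixels), "D" ([k1, k2, p1, p2, k3] as OpenCV has them; the pictures are not rectified), "R" (3x3) and "t" (3): a world point X has camera coordinates R X + t. Camera axes: x right, y down, z forward; pixel columns grow to the right and rows downward; lengths in mm; the calibration is good to about 2 mm. A picture is of the moment at which its call begins. camera_params takes no time and is no camera call.
- r.hand_in(): hands the job in; it is judged then, once.
The state is a dict: "time": time; "joint_pos": joint angles; "qd": joint speeds; "joint_efforts": joint torques, N m; "tool_pos": TCP position; "tcp_rot": TCP orientation; "ft_force": force on the tool from outside, world axes, zero at the start; "wrist_torque": the same for the moment, N m; "finger_gap": finger opening in mm; "grip_force": force on a finger pad.
Only numpy, scipy, OpenCV 4.12 (cv2) and the standard library are available. Lean on these libraries where they do the work, as an engineer would, in place of code of your own. Each camera call takes 0.05 s, during which the arm holds its last target. There are 200 camera calls.

## Task

Sterilise the red safety caps still on the amber bottles: first lift the flat cover off the white steriliser and lay it flat in the middle of the blue mat, then take off every cap (press it down and hold it down while turning it counter-clockwise, then lift) and put each inside the chamber, resting on the floor and not on one another. When all are in, lay the cover back squarely so that it closes the chamber, then press the green start button fully home and let it go, leaving the other things on the bench where they are.

Things in the scene. Friction and masses are not known exactly. Their poses are not given: they have to be found in the camera images.
- steriliser: white UV cap steriliser fixed to the bench: open-topped oblong chamber with steel floor, outside 240 (its x) x 154 (its y) x 72 mm high, walls 12 mm, inside 216 x 130 mm; a lower control panel (62 mm wide, 44 high) along its +y side. Origin: centre of the chamber's underside; its yaw varies
- chamber_floor (a point): centre of the chamber's inner floor, 13 mm above the bench, 59 mm below the rim; axes as the steriliser
- chamber_rim (a point): centre of the chamber's mouth at the height of the rim (72 mm above the bench)
- start_top (a point): top of the green start button (30 mm across) on the steriliser's control panel; pressed straight down it travels 6 mm, about 5 N, and springs back
- start (a joint): travel of the start button, 0 out, 0.006 m fully pressed
- cover_grip (a point): the steriliser's loose flat aluminium cover, plate 240 (x) x 154 (y) x 8 mm, 0.35 kg, which simply rests on the chamber rim without any lip (size equal to the chamber's outside); this point is the centre of its black bar handle, which stands on the middle of the plate, 80 long (along x) x 16 wide (y) x 36 mm tall. The point lies 26 mm above the plate's underside and 18 mm above its upper face
- mat_center (a point): centre of the top of the blue mat, 270 (x) x 180 (y) x 2 mm thick, fixed on the bench
- bottle1_seat (a point): bottle 1: amber, 68 mm across, fixed in a round grey holder 86 mm across, shoulder 80 mm above the bench; open, it shows a white sprung plug. This point, on its upright axis 88 mm above the bench, is the middle of a locked cap's underside; yaw as a locked cap's. Two-lug bayonet: from 0.8 to 2.2 rad counter-clockwise of locked a cap is free (hard stop 2.3), and lifts off after 12 mm
- cap1_center (a point): red safety cap 1, 54 mm across, 44 tall, 50 g; point at its centre, 22 mm above its underside, z up its axis, white stripe on top along +x. None if absent (bottle 1 open). Starts locked on bottle 1. Push down over 4.5 mm (7 is right, stop at 8; spring 6 to 10 N), hold down and turn 1.2 rad counter-clockwise seen from above; freed, it springs up 8 mm. Cannot turn clockwise or unpressed
- bottle2_seat (a point): bottle 2: amber, 68 mm across, fixed in a round grey holder 86 mm across, shoulder 80 mm above the bench; open, it shows a white sprung plug. This point, on its upright axis 88 mm above the bench, is the middle of a locked cap's underside; yaw as a locked cap's. Two-lug bayonet: from 0.8 to 2.2 rad counter-clockwise of locked a cap is free (hard stop 2.3), and lifts off after 12 mm
- cap2_center (a point): red safety cap 2, 54 mm across, 44 tall, 50 g; point at its centre, 22 mm above its underside, z up its axis, white stripe on top along +x. None if absent (bottle 2 open). Starts locked on bottle 2. Push down over 4.5 mm (7 is right, stop at 8; spring 6 to 10 N), hold down and turn 1.2 rad counter-clockwise seen from above; freed, it springs up 8 mm. Cannot turn clockwise or unpressed
- bottle3_seat (a point): bottle 3: amber, 68 mm across, fixed in a round grey holder 86 mm across, shoulder 80 mm above the bench; open, it shows a white sprung plug. This point, on its upright axis 88 mm above the bench, is the middle of a locked cap's underside; yaw as a locked cap's. Two-lug bayonet: from 0.8 to 2.2 rad counter-clockwise of locked a cap is free (hard stop 2.3), and lifts off after 12 mm
- cap3_center (a point): red safety cap 3, 54 mm across, 44 tall, 50 g; point at its centre, 22 mm above its underside, z up its axis, white stripe on top along +x. None if absent (bottle 3 open). Starts locked on bottle 3. Push down over 4.5 mm (7 is right, stop at 8; spring 6 to 10 N), hold down and turn 1.2 rad counter-clockwise seen from above; freed, it springs up 8 mm. Cannot turn clockwise or unpressed
- bottle4_seat (a point): bottle 4: amber, 68 mm across, fixed in a round grey holder 86 mm across, shoulder 80 mm above the bench; open, it shows a white sprung plug. This point, on its upright axis 88 mm above the bench, is the middle of a locked cap's underside; yaw as a locked cap's. Two-lug bayonet: from 0.8 to 2.2 rad counter-clockwise of locked a cap is free (hard stop 2.3), and lifts off after 12 mm
- cap4_center (a point): red safety cap 4, 54 mm across, 44 tall, 50 g; point at its centre, 22 mm above its underside, z up its axis, white stripe on top along +x. None if absent (bottle 4 open). Starts locked on bottle 4. Push down over 4.5 mm (7 is right, stop at 8; spring 6 to 10 N), hold down and turn 1.2 rad counter-clockwise seen from above; freed, it springs up 8 mm. Cannot turn clockwise or unpressed
- beaker: clear beaker, 72 mm across, 90 tall; a bystander, to be left alone. Origin at the centre of its underside
- white_jar: white jar with blue lid, 60 mm across, 90 tall; a bystander, to be left alone. Origin at the centre of its underside
- tip_box: blue pipette tip box with clear lid, 85 x 120 x 75 mm; a bystander, to be left alone. Origin at the centre of its underside
- wash_bottle: white wash bottle with red cap, 64 mm across, 170 tall; a bystander, to be left alone. Origin at the centre of its underside
- dish: stack of clear petri dishes, 90 mm across, 30 tall; a bystander, to be left alone. Origin at the centre of its underside
- timer: white bench timer, 70 x 70 x 22 mm; a bystander, to be left alone. Origin at the centre of its underside
Mind the look-alikes: they are no part of the job. What is shaped like the part that bears cap1_center but purple is not meant. What is shaped like the part that bears cap4_center but pink is not meant.

How it is judged:
By the outcome, as a careful person would: the job done as asked, in the order asked, and still so for the second after the job is handed in, with the robot touching nothing.
Of cap1, cap2, cap3, cap4 only 3 to 4 are there at a start; the rules pass over those that are not, and their reading is None.
At some moment in a run one of cover may be knocked a few centimetres aside while the robot is not near it.
Once in a run the grip may slacken for a moment while it holds something.
It also fails if it takes over 210 s, if anything falls off the work surface, if the arm or the gripper's body presses on something with over 40 N, if the wrist force passes 120 N, or if a joint passes its speed limit or range.

## Working session

There is one attempt and no reset: what is moved stays moved. The work goes in short steps, Python scripts to look and compute and a shell command to move; the robot and the scene stay as the last step left them, time stands still between calls to the robot, and variables do not carry over. Pictures are saved under pics/ and viewed, at most 14 in all, crops included, and the job is handed in when it is done.

```bash
mkdir -p pics; ls
python3 - <<'E'
from bench import r
import cv2,numpy as np
for n in("scene","top"):
    im=r.snapshot(n); np.save(n+".npy",im); cv2.imwrite(f"pics/{n}0.png",im[...,::-1])
    p=r.camera_params(n); print(n,{k:np.round(np.array(v),4).tolist() for k,v in p.items()})
s=r.sense(); print({k:np.round(np.array(v),3).tolist() for k,v in s.items()}, r.tcp_to_grasp)
E
```

```text
pics
scene {'fx': 386.7756, 'fy': 386.7756, 'cx': 283.1044, 'cy': 206.3159, 'D': [-0.0058, 0.0, 0.0, 0.0, 0.0], 'R': [[0.8083, 0.5888, 0.004], [0.4332, -0.5901, -0.6812], [-0.3987, 0.5524, -0.7321]], 't': [-480.6851, -138.3024, 1626.6948]}
top {'fx': 520.8427, 'fy': 520.8427, 'cx': 276.785, 'cy': 206.632, 'D': [0.0371, 0.0, 0.0, 0.0, 0.0], 'R': [[0.0173, -0.9998, 0.0007], [-0.9813, -0.0171, -0.1915], [0.1915, 0.0026, -0.9815]], 't': [36.4049, 558.2581, 1603.2449]}
{'time': 0.1, 'joint_pos': [-74.566, 7.511, 85.323, -0.0, 87.263, -4.893], 'qd': [0.06, -0.146, -0.168, -0.062, 0.03, 0.018], 'joint_efforts': [0.002, -57.095, -50.194, -0.0, 0.008, 0.0], 'tool_pos': [208.312, -562.139, 230.344], 'tcp_rot': [-179.903, -0.008, 20.327], 'ft_force': [-0.401, 0.083, -0.495], 'wrist_torque': [0.003, 0.018, 0.053], 'grip_force': 0.0, 'finger_gap': 85.452} 18.700000000000003
```

View pics/scene0.png

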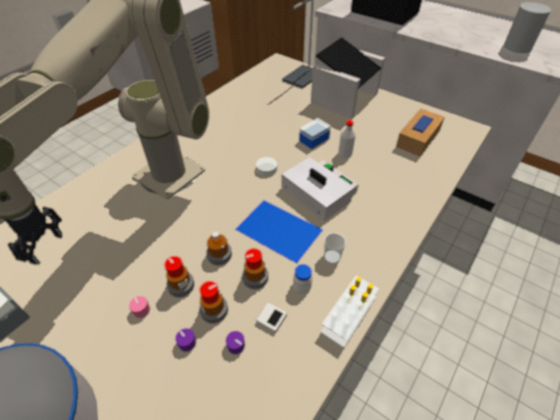

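View pics/top0.png

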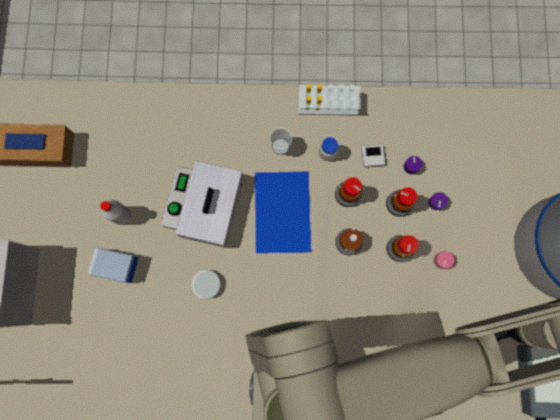

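The scene shows three amber bottles with red caps (top view 352,186; 406,195; 408,243) and one open bottle (350,240). The covered steriliser is at (210,203) with its handle at (209,201), the start button at (174,209), and the mat at (283,212).

Look-alikes: purple caps (414,164) and (439,201), pink cap (445,260), wash-bottle red cap (106,206), and the green display (182,182), which is not the button. I choose the three red ones on amber bottles.

```bash
cat > h.py <<'E'
import numpy as np,cv2
from bench import r
def ray(n,uv):
    p=r.camera_params(n);K=np.array([[p['fx'],0,p['cx']],[0,p['fy'],p['cy']],[0,0,1]])
    x=cv2.undistortPoints(np.array([[uv]],float),K,np.array(p['D']))[0,0]
    R=np.array(p['R']);t=np.array(p['t']);return -R.T@t,R.T@np.array([x[0],x[1],1])
def plane(n,uv,z):
    o,d=ray(n,uv);return (o+d*(z-o[2])/d[2])[:2].round(1)
def tri(a,b):
    A=0;B=0
    for n,uv in(("top",a),("scene",b)):
        o,d=ray(n,uv);d=d/np.linalg.norm(d);P=np.eye(3)-np.outer(d,d);A=A+P;B=B+P@o
    return np.linalg.solve(A,B).round(1)
def proj(n,X):
    p=r.camera_params(n);K=np.array([[p['fx'],0,p['cx']],[0,p['fy'],p['cy']],[0,0,1]])
    return cv2.projectPoints(np.array([X],float),cv2.Rodrigues(np.array(p['R']))[0],np.array(p['t']),K,np.array(p['D']))[0][0,0].round(1)
def snap(n,name):
    im=r.snapshot(n);cv2.imwrite(f"pics/{name}.png",im[...,::-1]);return im
def hsv(im): return cv2.cvtColor(im,cv2.COLOR_RGB2HSV)
def blobs(m,amin=15):
    n,l,s,c=cv2.connectedComponentsWithStats(m.astype(np.uint8));return [(tuple(c[i].round(1)),int(s[i,4]),tuple(s[i,:4])) for i in range(1,n) if s[i,4]>=amin]
def red(h): return ((h[...,0]<6)|(h[...,0]>174))&(h[...,1]>180)&(h[...,2]>150)
def dark(h): return h[...,2]<60
E
python3 - <<'E'
from h import *
T=np.load("top.npy");S=np.load("scene.npy")
for n,im in(("top",T),("scene",S)):
    h=hsv(im)
    print(n,"red",blobs(red(h)))
    for c in blobs(red(h)):print(plane(n,c[0],115),end=' ')
    g=(h[...,0]>45)&(h[...,0]<80)&(h[...,1]>130)&(h[...,2]>60)
    print("green",blobs(g,8))
    b=(h[...,0]>100)&(h[...,0]<125)&(h[...,1]>200)
    print("blue",blobs(b,500))
h=hsv(T)
print("dark",[b for b in blobs(h[...,2]<70,20) if b[0][0]<260 and 150<b[0][1]<250])
m=((h[...,1]<45)&(h[...,2]>150)).astype(np.uint8)
m[:, :150]=0;m[:,260:]=0;m[:155]=0;m[250:]=0
c=max(cv2.findContours(m,0,2)[0],key=cv2.contourArea);print("cover",cv2.minAreaRect(c),cv2.approxPolyDP(c,4,True)[:,0].tolist())
big=cv2.resize(np.hstack([T[155:265,155:255],T[155:265,325:455]]),None,fx=3.4,fy=3.4,interpolation=2)
cv2.imwrite("pics/crop0.png",big[...,::-1])
E
```

```text
top red [((np.float64(352.0), np.float64(185.1)), 182, (np.int32(345), np.int32(178), np.int32(17), np.int32(16))), ((np.float64(408.4), np.float64(195.8)), 186, (np.int32(400), np.int32(188), np.int32(17), np.int32(16))), ((np.float64(104.8), np.float64(205.4)), 56, (np.int32(101), np.int32(202), np.int32(9), np.int32(8))), ((np.float64(408.8), np.float64(243.1)), 200, (np.int32(400), np.int32(236), np.int32(18), np.int32(17)))]
[ 617.3 -184.9] [ 586.5 -357.2] [540.3 570.6] [ 440.6 -353.8] green [((np.float64(181.6), np.float64(181.8)), 91, (np.int32(178), np.int32(175), np.int32(9), np.int32(15))), ((np.float64(173.2), np.float64(207.8)), 75, (np.int32(169), np.int32(203), np.int32(10), np.int32(10)))]
blue [((np.float64(282.3), np.float64(212.2)), 4098, (np.int32(256), np.int32(173), np.int32(54), np.int32(79)))]
scene red [((np.float64(349.0), np.float64(121.7)), 18, (np.int32(347), np.int32(120), np.int32(5), np.int32(4))), ((np.float64(253.7), np.float64(255.5)), 148, (np.int32(246), np.int32(249), np.int32(15), np.int32(14))), ((np.float64(173.3), np.float64(263.9)), 160, (np.
[... 1224 characters left out ...]
, 109.0), 90.0) [[152, 164], [151, 192], [161, 190], [158, 194], [166, 202], [163, 210], [153, 208], [162, 212], [157, 221], [162, 217], [160, 225], [150, 221], [150, 230], [155, 228], [150, 247], [178, 249], [181, 243], [183, 249], [215, 249], [193, 241], [187, 245], [191, 241], [181, 238], [181, 243], [176, 234], [222, 243], [240, 172], [259, 171], [259, 165], [255, 169], [247, 161], [259, 160], [234, 155], [241, 157], [236, 160], [244, 158], [236, 163], [226, 155], [220, 165], [220, 155], [217, 160], [212, 155], [213, 164], [201, 160], [206, 156], [208, 161], [210, 155], [196, 155], [200, 161], [194, 155], [173, 155], [176, 163], [169, 165], [171, 159], [161, 168], [156, 162], [159, 170]]
```

View pics/crop0.png

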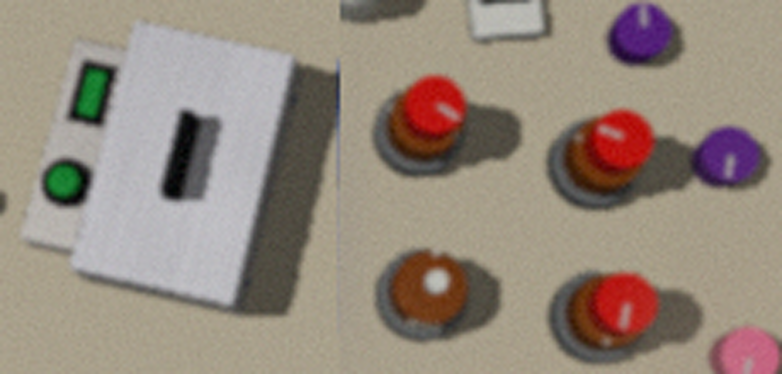

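The crop confirms red caps on amber bottles at (353,186), (408,196) and (409,244). The fourth bottle shows a white plug. The cover outline and round green button are clear, with the display as a separate rectangle.

Run:
```python
from h import *
for a,b in(((353,186),(253.5,256)),((408.4,196.1),(209,290)),((409,244.4),(173.5,264))):
    print(tri(a,b),plane("top",a,132),plane("scene",b,132))
C=[plane("top",(155+x/3.4,155+y/3.4),80) for x,y in((140,22),(295,62),(238,306),(73,268))]
print("cover",C,np.mean(C,0),[np.linalg.norm(C[i]-C[(i+1)%4]).round() for i in range(4)],[np.degrees(np.arctan2(*(C[i]-C[(i+1)%4])[::-1])).round(1) for i in range(4)])
T=np.load("top.npy");h=hsv(T)
m=(h[...,2]<70);m[:185]=0;m[215:]=0;m[:,:200]=0;m[:,216:]=0
c=np.argwhere(m)[:,::-1].astype(np.float32);rc=cv2.minAreaRect(c);print("handle",rc,plane("top",rc[0],107))
print("button",plane("top",(173.7,208),50),plane("top",(175,208.7),44))
h=hsv(T);b=((h[...,0]>100)&(h[...,0]<125)&(h[...,1]>200)).astype(np.uint8);b[:, :250]=0;b[:170]=0
c=max(cv2.findContours(b,0,2)[0],key=cv2.contourArea)
B=[plane("top",p,2) for p in cv2.boxPoints(cv2.minAreaRect(c))];print("mat",B,np.mean(B,0))
```

```text
[ 614.  -185.3  123.1] [ 610.5 -185.4] [ 619.7 -188.5]
[ 585.5 -353.3  122.5] [ 581.8 -352.8] [ 592.1 -354.8]
[ 436.9 -350.9  122.2] [ 434.5 -350. ] [ 444.9 -352.9]
cover [array([694.3, 304.9]), array([658.3, 158.9]), array([429.1, 203.7]), array([461.3, 354.9])] [560.75 255.6 ] [np.float64(150.0), np.float64(234.0), np.float64(155.0), np.float64(238.0)] [np.float64(76.1), np.float64(-11.1), np.float64(-102.0), np.float64(167.9)]
handle ((208.17648315429688, 200.29412841796875), (6.305926322937012, 24.73863410949707), 14.03624439239502) [563.4 257.8]
button [548.1 374.1] [547.1 371. ]
mat [array([679.4, 119.7]), array([686.5, -54.4]), array([424.2, -61.6]), array([417.5, 107.4])] [551.9    27.775]
```

```bash
cat >> h.py <<'E'
def go(x,y,z=None,yaw=None):
    "remaining: shift in tool axes (mm) after the present yaw, and turn about tool z (deg)"
    s=r.sense();p=np.array(s['tool_pos']);a=np.radians(s['tcp_rot'][2]);dx,dy=x-p[0],y-p[1]
    c,n=np.cos(a),np.sin(a)
    print('t',round(s['time'],1),'pos',p.round(1),'rot',np.round(s['tcp_rot'],1),'j1,j6',np.round(np.array(s['joint_pos'])[[0,5]]),'gap',round(s['finger_gap'],1),'grip',round(s['grip_force'],1),'F',np.round(s['ft_force'],1))
    print('tool x %.1f y %.1f z %.1f'%(dx*c+dy*n,dx*n-dy*c,0 if z is None else p[2]-z),'turn %.1f'%(0 if yaw is None else s['tcp_rot'][2]-yaw))
E
R='[0.028,-0.0293,0,0]'; :
python3 -m handwheel '[[0.028,-0.0293,0,0],[0.028,-0.0293,0,0],[0.028,-0.0293,0,0],[0.028,-0.0293,0,0],[0.028,-0.0293,0,0],[0.028,-0.0293,0,0],[0.028,-0.0293,0,0],[0.028,-0.0293,0,0],[0.028,-0.0293,0,0],[0.028,-0.0293,0,0]]' 0.0854
python3 -m handwheel '[[0.028,-0.0293,0,0],[0.028,-0.0293,0,0],[0.028,-0.0293,0,0],[0.028,-0.0293,0,0],[0.028,-0.0293,0,0],[0.028,-0.0293,0,0],[0.028,-0.0293,0,0],[0.028,-0.0293,0,0],[0.028,-0.0293,0,0],[0.028,-0.0293,0,0]]'
python3 -m handwheel '[[0.028,-0.0293,0,0],[0.028,-0.0293,0,0],[0,0,0,8],[0,0,0,8],[0,0,0,8],[0,0,0,8]]'
python3 -c "
from h import *
go(563,257,85,-12)"
```

```text
time: 1.1
tool_pos: [369.4, -189.0, 231.0]
tcp_rot: [-180.0, 0.0, 20.3]
ft_force: [0.9, 0.3, -0.3]
finger_gap: 85.5
grip_force: 0.0
time: 2.1
tool_pos: [530.1, 183.1, 230.8]
tcp_rot: [180.0, 0.0, 20.3]
ft_force: [0.5, 0.4, 0.3]
finger_gap: 85.6
grip_force: 0.0
time: 2.7
tool_pos: [561.8, 255.9, 230.5]
tcp_rot: [180.0, 0.1, -12.0]
ft_force: [-0.4, -0.3, -0.5]
finger_gap: 85.2
grip_force: 0.0
t 2.7 pos [561.8 255.9 230.5] rot [ 1.8e+02  1.0e-01 -1.2e+01] j1,j6 [ 20. 122.] gap 85.2 grip 0.0 F [-0.4 -0.3 -0.5]
tool x 0.9 y -1.3 z 145.5 turn 0.0
```

```bash
python3 -m handwheel '[[0.001,-0.001,0.04,0],[0,0,0.04,0],[0,0,0.03,0],[0,0,0.02,0],[0,0,0.01,0],[0,0,0.004,0],[0,0,0,0]]'
python3 -m handwheel '[[0,0,0,0],[0,0,0,0],[0,0,0,0],[0,0,0,0],[0,0,0,0],[0,0,0,0],[0,0,0,0],[0,0,0,0]]' 0 60
python3 -c "
from h import *
go(563,257,85,-12)"
```

```text
time: 3.4
tool_pos: [563.5, 256.7, 87.6]
tcp_rot: [-180.0, -0.0, -11.7]
ft_force: [-0.2, -0.4, -0.5]
finger_gap: 85.5
grip_force: 0.0
time: 4.2
tool_pos: [563.9, 257.1, 88.2]
tcp_rot: [-179.9, -0.1, -11.7]
ft_force: [0.8, 2.7, 5.1]
finger_gap: 14.8
grip_force: 60.1
t 4.2 pos [563.9 257.1  88.2] rot [-1.799e+02 -1.000e-01 -1.170e+01] j1,j6 [ 20. 121.] gap 14.8 grip 60.1 F [0.8 2.7 5.1]
tool x -0.9 y 0.3 z 3.2 turn 0.3
```

```bash
python3 -m handwheel '[[0,0,-0.01,0],[0,0,-0.02,0],[0,0,-0.03,0],[0,0,-0.03,0],[0,0,-0.01,0],[0.005,0.03,0,0],[0.005,0.033,0,0],[0.005,0.033,0,0]]' 0 90
python3 -m handwheel '[[0.005,0.033,0,0],[0.005,0.033,0,0],[0.005,0.033,0,0],[0.005,0.032,0,0],[0,0,0,-7],[0,0,0,-6.7],[0,0,0,0],[0,0,0,0]]'
python3 -c "
from h import *
go(552,28,19,2)
im=snap('scene','s1');cv2.imwrite('pics/s1c.png',cv2.resize(im[100:300,200:420],None,fx=3.6,fy=3,interpolation=2)[...,::-1])"
```

```text
time: 5.0
tool_pos: [557.5, 158.5, 185.7]
tcp_rot: [179.9, 0.1, -11.6]
ft_force: [0.5, -0.6, -2.5]
finger_gap: 15.0
grip_force: 61.4
time: 5.8
tool_pos: [551.1, 27.2, 186.3]
tcp_rot: [-180.0, 0.1, 1.8]
ft_force: [0.9, -0.4, -2.7]
finger_gap: 14.4
grip_force: 91.6
t 5.8 pos [551.1  27.2 186.3] rot [-1.8e+02  1.0e-01  1.8e+00] j1,j6 [-2. 86.] gap 14.4 grip 91.6 F [ 0.9 -0.4 -2.7]
tool x 1.0 y -0.8 z 167.3 turn -0.2
```

View pics/s1c.png

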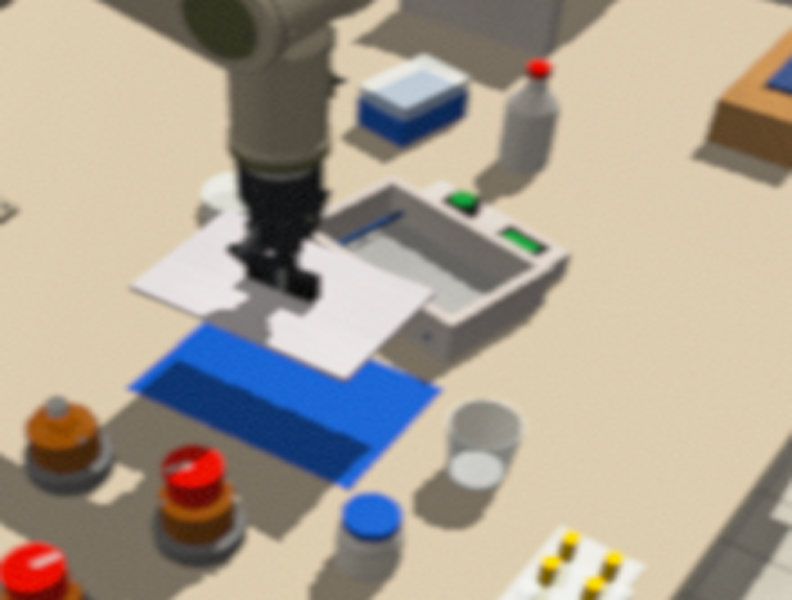

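The crop shows the cover held level in the gripper above the mat, which runs from about (130,385) to (440,390). The chamber stands open behind it.

```bash
python3 -m handwheel '[[0.001,-0.001,0.04,0],[0,0,0.04,0],[0,0,0.04,0],[0,0,0.03,0],[0,0,0.01,0],[0,0,0.004,0],[0,0,0.003,0],[0,0,0.0015,0],[0,0,0,0]]'
python3 -m handwheel '[[0,0,0,0],[0,0,0,0],[0,0,0,0],[0,0,0,0],[0,0,0,0],[0,0,0,0]]' 0.0854
python3 -m handwheel '[[0,0,-0.02,0],[0,0,-0.04,0],[0,0,-0.05,0],[0,0,-0.05,0],[0,0.05,0,0],[0,0.05,0,0],[0,0.05,0,0],[0,0.05,0,0],[0,0.05,0,0]]'
python3 - <<'E'
from h import *
go(612,-185.4,None,None)
im=snap('top','t2');np.save('t2.npy',im)
cv2.imwrite('pics/t2c.png',cv2.resize(im[150:270,155:325],None,fx=4.6,fy=4.6,interpolation=2)[...,::-1])
E
```

```text
time: 6.75
tool_pos: [553.9, 28.2, 20.3]
tcp_rot: [180.0, -0.1, 2.0]
ft_force: [-1.1, 0.2, -3.1]
finger_gap: 14.4
grip_force: 91.4
time: 7.35
tool_pos: [552.7, 28.3, 18.8]
tcp_rot: [180.0, 0.0, 2.0]
ft_force: [0.6, 0.9, -0.4]
finger_gap: 84.9
grip_force: 0.0
time: 8.25
tool_pos: [561.3, -223.5, 178.9]
tcp_rot: [180.0, -0.0, 2.0]
ft_force: [1.3, 0.5, -0.6]
finger_gap: 85.3
grip_force: 0.0
t 8.2 pos [ 561.3 -223.5  178.9] rot [180.  -0.   2.] j1,j6 [-27.  61.] gap 85.3 grip 0.0 F [ 1.3  0.5 -0.6]
tool x 52.0 y -36.3 z 0.0 turn 0.0
```

View pics/t2c.png

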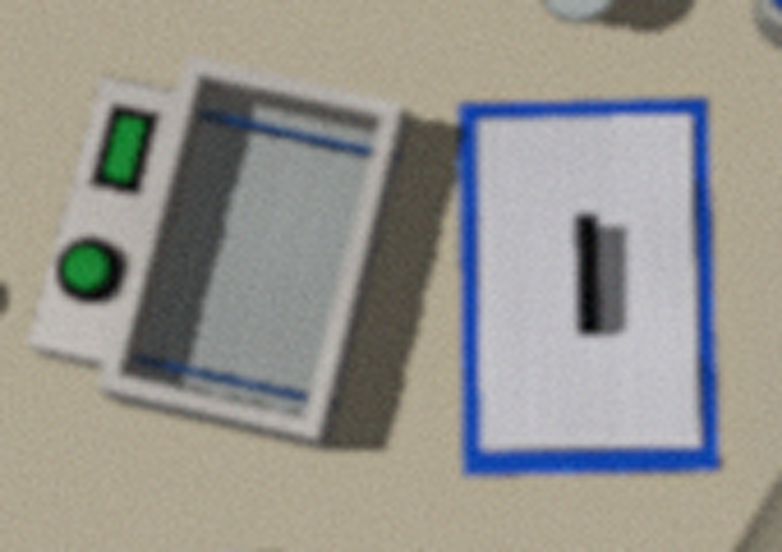

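The crop shows the cover lying flat and central on the mat with an even blue border. The chamber is open with its rim corners clear, so now cap 1.

```bash
python3 -m handwheel '[[0.0265,-0.017,0,0],[0.026,-0.0175,0,0],[0,0,0.035,0],[0,0,0.035,0],[0,0,0.01,0],[0,0,0.005,0],[0,0,0,0]]' 0.0854 20
python3 -m handwheel '[[0,0,0,0],[0,0,0,0],[0,0,0,0],[0,0,0,0],[0,0,0,0],[0,0,0,0]]' 0 20
python3 - <<'E'
from h import *
go(612.5,-187,94,2)
C=[plane("top",(155+x/4.6,150+y/4.6),72) for x,y in((190,60),(403,105),(322,440),(103,392))]
print("rim",C,np.mean(C,0),[np.linalg.norm(C[i]-C[(i+1)%4]).round() for i in range(4)],[np.degrees(np.arctan2(*(C[i]-C[(i+1)%4])[::-1])).round(1) for i in range(4)])
print("tubes",[plane("top",(155+x/4.6,150+y/4.6),z) for z in(13,60) for x,y in((287,132),(230,378))])
E
```

```text
time: 9.0
tool_pos: [612.9, -185.4, 94.3]
tcp_rot: [180.0, -0.0, 2.0]
ft_force: [-0.8, -1.0, -1.0]
finger_gap: 85.1
grip_force: 0.0
time: 9.6
tool_pos: [613.9, -185.8, 95.9]
tcp_rot: [179.9, -0.2, 2.0]
ft_force: [-0.7, -0.1, 5.5]
finger_gap: 53.5
grip_force: 23.4
t 9.6 pos [ 613.9 -185.8   95.9] rot [179.9  -0.2   2. ] j1,j6 [-21.  67.] gap 53.5 grip 23.4 F [-0.7 -0.1  5.5]
tool x -1.4 y 1.2 z 1.9 turn 0.0
rim [array([691.4, 305.6]), array([661.8, 156.8]), array([428. , 204.4]), array([458.1, 353.4])] [559.825 255.05 ] [np.float64(152.0), np.float64(239.0), np.float64(152.0), np.float64(238.0)] [np.float64(78.7), np.float64(-11.5), np.float64(-101.4), np.float64(168.4)]
tubes [array([655.9, 243.5]), array([477.5, 276.5]), array([644.1, 237.8]), array([470.8, 269.8])]
```

```bash
python3 -m handwheel '[[0,0,0,0],[0,0,0,0],[0,0,0.003,0],[0,0,0.003,0],[0,0,0.002,0],[0,0,0,0],[0,0,0,0]]' 0 80
python3 -m handwheel '[[0,0,0,-8],[0,0,0,-8],[0,0,0,-8],[0,0,0,-8],[0,0,0,-8],[0,0,0,-8],[0,0,0,-8],[0,0,0,-8],[0,0,0,-8],[0,0,0,0]]'
python3 -c "
from h import *
go(613,-186,94,74)"
```

```text
time: 10.3
tool_pos: [614.0, -185.8, 88.4]
tcp_rot: [179.9, -0.2, 2.0]
ft_force: [-3.1, 1.3, 9.4]
finger_gap: 52.3
grip_force: 83.0
time: 11.3
tool_pos: [614.8, -186.1, 88.9]
tcp_rot: [179.7, 0.0, 74.3]
ft_force: [0.1, 0.1, 8.4]
finger_gap: 52.5
grip_force: 83.0
t 11.3 pos [ 614.8 -186.1   88.9] rot [179.7   0.   74.3] j1,j6 [-21.  -6.] gap 52.5 grip 83.0 F [0.1 0.1 8.4]
tool x -0.4 y -1.8 z -5.1 turn 0.3
```

```bash
python3 -m handwheel '[[0,0,-0.006,0],[0,0,-0.008,0],[0,0,-0.01,0],[0,0,-0.02,0],[0,0,-0.04,0],[0,0,-0.03,0],[0,0,0,0]]'
python3 -c "
from h import *
go(500,269,200,-11.6)
im=snap('scene','s3');cv2.imwrite('pics/s3c.png',cv2.resize(im[150:330,150:350],None,fx=3.3,fy=3.3,interpolation=2)[...,::-1])"
```

```text
time: 12.0
tool_pos: [615.3, -186.2, 206.5]
tcp_rot: [179.5, 0.0, 74.0]
ft_force: [0.2, 0.1, 0.4]
finger_gap: 52.2
grip_force: 83.5
t 12.0 pos [ 615.3 -186.2  206.5] rot [179.5   0.   74. ] j1,j6 [-21.  -5.] gap 52.2 grip 83.5 F [0.2 0.1 0.4]
tool x 405.9 y -236.1 z 6.5 turn 85.6
```

View pics/s3c.png

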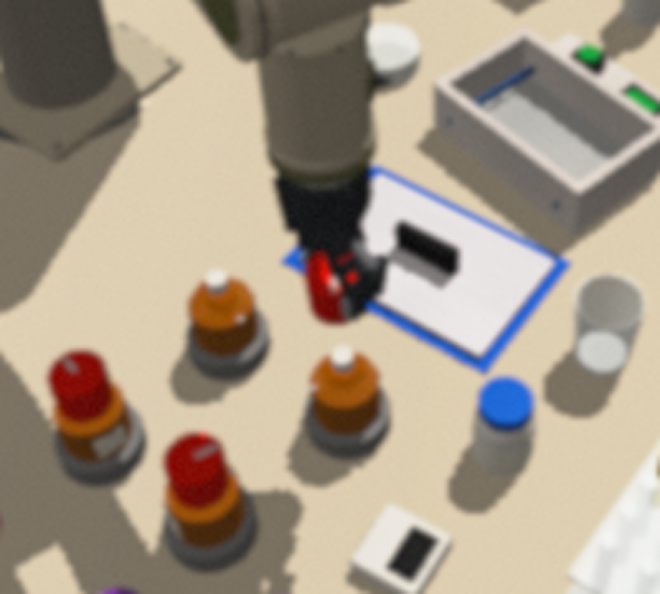

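The crop shows the red cap in the fingers at (330,285) and bottle 1 open with a white plug at (343,358). The cover is undisturbed.

```bash
python3 -m handwheel '[[0.0415,-0.0113,0,0],[0.0415,-0.0113,0,0],[0.0415,-0.0113,0,0],[0.0415,-0.0113,0,0],[0.0415,-0.0113,0,0],[0.0415,-0.0113,0,0],[0.0415,-0.0113,0,0],[0.0415,-0.0113,0,0],[0.0415,-0.0113,0,0],[0.0415,-0.0113,0,0]]'
python3 -m handwheel '[[0,0,0,8.56],[0,0,0,8.56],[0,0,0,8.56],[0,0,0,8.56],[0,0,0,8.56],[0,0,0,8.56],[0,0,0,8.56],[0,0,0,8.56],[0,0,0,8.56],[0,0,0,8.56]]'
python3 -m handwheel '[[0,0,0,0],[0,0,0,0]]'
python3 -c "
from h import *
go(621.3,244,23,-11.6)"
```

```text
time: 13.05
tool_pos: [616.9, 246.2, 197.8]
tcp_rot: [-179.8, 0.1, 74.0]
ft_force: [-0.0, 0.2, -0.2]
finger_gap: 52.3
grip_force: 83.5
time: 14.05
tool_pos: [617.1, 244.4, 197.6]
tcp_rot: [179.9, 0.2, -11.9]
ft_force: [-0.2, 0.2, -0.1]
finger_gap: 52.7
grip_force: 83.5
time: 14.25
tool_pos: [617.6, 244.6, 198.4]
tcp_rot: [179.9, 0.1, -11.3]
ft_force: [0.0, 0.4, -0.3]
finger_gap: 52.0
grip_force: 83.5
t 14.2 pos [617.6 244.6 198.4] rot [ 1.799e+02  1.000e-01 -1.130e+01] j1,j6 [ 17. 118.] gap 52.0 grip 83.5 F [ 0.   0.4 -0.3]
tool x 3.8 y -0.2 z 175.4 turn 0.3
```

```bash
python3 -m handwheel '[[0.0038,0,0.04,0],[0,0,0.04,0],[0,0,0.04,0],[0,0,0.03,0],[0,0,0.015,0],[0,0,0.005,0],[0,0,0.003,0],[0,0,0.002,0],[0,0,0,0]]'
python3 -c "
from h import *
go(621.3,244,20,-11.6)"
```

```text
time: 15.15
tool_pos: [623.2, 244.4, 26.6]
tcp_rot: [-179.9, -0.1, -11.5]
ft_force: [-0.5, 0.4, 0.7]
finger_gap: 52.3
grip_force: 83.5
t 15.2 pos [623.2 244.4  26.6] rot [-1.799e+02 -1.000e-01 -1.150e+01] j1,j6 [ 17. 119.] gap 52.3 grip 83.5 F [-0.5  0.4  0.7]
tool x -1.8 y 0.8 z 6.6 turn 0.1
```

```bash
python3 -m handwheel '[[0,0,0.0015,0],[0,0,0.0015,0],[0,0,0.0015,0],[0,0,0,0]]'
python3 -c "
from h import *
go(621.3,244,20,-11.6)"
```

```text
time: 15.55
tool_pos: [621.9, 244.1, 20.1]
tcp_rot: [-180.0, 0.0, -11.6]
ft_force: [-0.9, -0.1, -1.6]
finger_gap: 52.0
grip_force: 83.5
t 15.6 pos [621.9 244.1  20.1] rot [-180.     0.   -11.6] j1,j6 [ 17. 119.] gap 52.0 grip 83.5 F [-0.9 -0.1 -1.6]
tool x -0.6 y 0.2 z 0.1 turn 0.0
```

```bash
python3 -m handwheel '[[0,0,0.001,0],[0,0,0.001,0],[0,0,0,0]]'
python3 -m handwheel '[[0,0,0.001,0],[0,0,0.001,0],[0,0,0,0]]'
```

```text
time: 15.85
tool_pos: [622.1, 244.1, 20.0]
tcp_rot: [180.0, 0.0, -11.6]
ft_force: [-7.7, -2.0, 12.4]
finger_gap: 52.5
grip_force: 84.4
time: 16.15
tool_pos: [622.2, 244.1, 20.0]
tcp_rot: [180.0, -0.0, -11.6]
ft_force: [-15.4, -6.3, 27.2]
finger_gap: 52.2
grip_force: 85.7
```

```bash
python3 -m handwheel '[[0,0,-0.0015,0],[0,0,-0.0015,0],[0,0,0,0]]'
python3 -m handwheel '[[0,0,0,0],[0,0,0,0],[0,0,0,0],[0,0,0,0],[0,0,0,0]]' 0.066
python3 -m handwheel '[[0,0,-0.02,0],[0,0,-0.04,0],[0,0,-0.05,0],[0,0,-0.05,0],[0,0.05,0,0],[0,0.05,0,0],[0,0.05,0,0],[0,0.05,0,0]]' 0.066
python3 -m handwheel '[[0,0.05,0,0],[0,0.05,0,0],[0,0.05,0,0],[0,0.05,0,0],[0,0.05,0,0],[0,0.03,0,0],[0,0,0,0]]' 0.0854
python3 - <<'E'
from h import *
go(584,-354.5,94,-11.6)
im=snap('top','t4');np.save('t4.npy',im)
cv2.imwrite('pics/t4c.png',cv2.resize(im[150:270,155:325],None,fx=4.6,fy=4.6,interpolation=2)[...,::-1])
E
```

```text
time: 16.45
tool_pos: [622.4, 244.2, 20.1]
tcp_rot: [-180.0, -0.0, -11.6]
ft_force: [-2.6, -0.6, 6.1]
finger_gap: 52.3
grip_force: 83.7
time: 16.95
tool_pos: [622.0, 244.1, 19.1]
tcp_rot: [180.0, 0.0, -11.6]
ft_force: [0.3, 1.3, -0.2]
finger_gap: 66.2
grip_force: 0.3
time: 17.75
tool_pos: [581.1, 46.5, 179.2]
tcp_rot: [180.0, 0.0, -11.5]
ft_force: [1.1, -0.9, -0.2]
finger_gap: 66.1
grip_force: 0.0
time: 18.45
tool_pos: [524.4, -230.2, 179.1]
tcp_rot: [179.9, 0.0, -11.8]
ft_force: [0.6, 0.1, 0.3]
finger_gap: 85.7
grip_force: 0.0
t 18.4 pos [ 524.4 -230.2  179.1] rot [179.9   0.  -11.8] j1,j6 [-29.  73.] gap 85.7 grip 0.0 F [0.6 0.1 0.3]
tool x 83.9 y 109.5 z 85.1 turn -0.2
```

View pics/t4c.png

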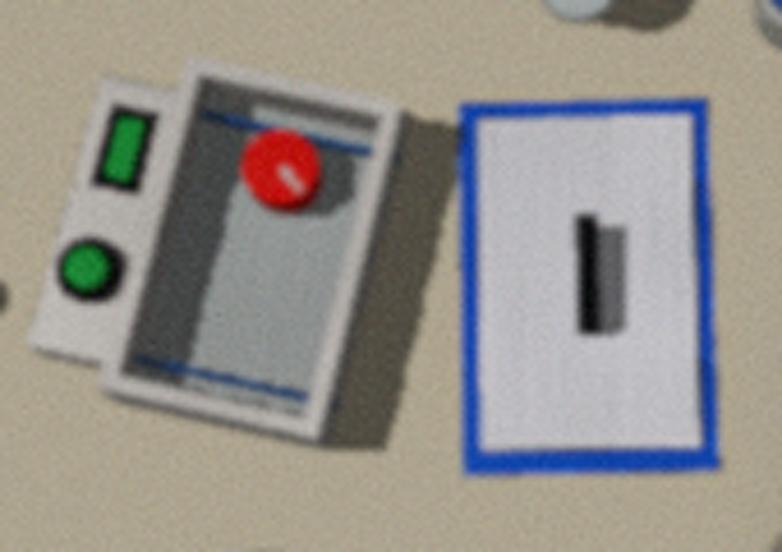

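The crop shows cap 1 upright on the chamber floor at (281,170), clear of the walls. The cover is unmoved.

```bash
python3 -m handwheel '[[0.028,0.0365,0,0],[0.028,0.0365,0,0],[0.028,0.036,0,0],[0,0,0.035,0],[0,0,0.035,0],[0,0,0.01,0],[0,0,0.005,0],[0,0,0,0]]' 0.0854 20
python3 -m handwheel '[[0,0,0,0],[0,0,0,0],[0,0,0,0],[0,0,0,0],[0,0,0,0],[0,0,0,0]]' 0 20
python3 -c "
from h import *
go(584,-354,94,-11.6)"
```

```text
time: 19.3
tool_pos: [586.7, -349.0, 94.9]
tcp_rot: [-180.0, -0.0, -11.5]
ft_force: [0.2, -0.7, 0.1]
finger_gap: 85.2
grip_force: 0.0
time: 19.9
tool_pos: [587.3, -350.7, 96.8]
tcp_rot: [179.9, -0.2, -11.6]
ft_force: [-0.8, 0.0, 7.1]
finger_gap: 53.1
grip_force: 23.7
t 19.9 pos [ 587.3 -350.7   96.8] rot [179.9  -0.2 -11.6] j1,j6 [-35.  66.] gap 53.1 grip 23.7 F [-0.8  0.   7.1]
tool x -2.5 y 3.9 z 2.8 turn 0.0
```

```bash
python3 -m handwheel '[[0,0,0,0],[0,0,0,0],[0,0,0,0],[-0.0025,0.003,0,0],[0,0,0,0],[0,0,0,0]]' 0.07
python3 -m handwheel '[[0,0,0,0],[0,0,0,0],[0,0,0,0],[0,0,0,0],[0,0,0,0],[0,0,0,0]]' 0 20
python3 -c "
from h import *
go(584.3,-354,94,-11.6)"
```

```text
time: 20.5
tool_pos: [582.9, -352.4, 94.1]
tcp_rot: [-180.0, 0.0, -11.6]
ft_force: [0.4, -0.1, 0.4]
finger_gap: 69.8
grip_force: 0.0
time: 21.1
tool_pos: [583.2, -352.1, 94.5]
tcp_rot: [-180.0, -0.0, -11.6]
ft_force: [-1.9, 2.8, 3.9]
finger_gap: 53.4
grip_force: 22.7
t 21.1 pos [ 583.2 -352.1   94.5] rot [-180.    -0.   -11.6] j1,j6 [-35.  66.] gap 53.4 grip 22.7 F [-1.9  2.8  3.9]
tool x 1.4 y 1.7 z 0.5 turn 0.0
```

```bash
python3 -m handwheel '[[0,0,0,0],[0,0,0,0],[0,0,0.003,0],[0,0,0.003,0],[0,0,0.002,0],[0,0,0,0],[0,0,0,0]]' 0 80
python3 -m handwheel '[[0,0,0,-8],[0,0,0,-8],[0,0,0,-8],[0,0,0,-8],[0,0,0,-8],[0,0,0,-8],[0,0,0,-8],[0,0,0,-8],[0,0,0,-8],[0,0,0,0]]'
python3 -m handwheel '[[0,0,-0.006,0],[0,0,-0.008,0],[0,0,-0.01,0],[0,0,-0.02,0],[0,0,-0.04,0],[0,0,-0.03,0],[0,0,0,0]]'
python3 -c "
from h import *
go(562.5,256,200,60.4)"
```

```text
time: 21.8
tool_pos: [583.6, -352.5, 87.5]
tcp_rot: [180.0, -0.1, -11.6]
ft_force: [-3.3, 4.2, 8.7]
finger_gap: 52.2
grip_force: 82.5
time: 22.8
tool_pos: [584.4, -353.8, 88.4]
tcp_rot: [179.7, 0.1, 60.7]
ft_force: [0.3, -0.3, 8.4]
finger_gap: 52.2
grip_force: 82.5
time: 23.5
tool_pos: [585.2, -353.9, 206.8]
tcp_rot: [179.5, 0.1, 60.4]
ft_force: [1.2, -0.6, 0.6]
finger_gap: 52.5
grip_force: 83.5
t 23.5 pos [ 585.2 -353.9  206.8] rot [1.795e+02 1.000e-01 6.040e+01] j1,j6 [-35.  -6.] gap 52.5 grip 83.5 F [ 1.2 -0.6  0.6]
tool x 519.3 y -320.8 z 6.8 turn 0.0
```

```bash
python3 -m handwheel '[[0.0371,-0.0229,0,0],[0.0371,-0.0229,0,0],[0.0371,-0.0229,0,0],[0.0371,-0.0229,0,0],[0.0371,-0.0229,0,0],[0.0371,-0.0229,0,0],[0.0371,-0.0229,0,0]]'
python3 -m handwheel '[[0.0371,-0.0229,0,0],[0.0371,-0.0229,0,0],[0.0371,-0.0229,0,0],[0.0371,-0.0229,0,0],[0.0371,-0.0229,0,0],[0.0371,-0.0229,0,0],[0.0371,-0.0229,0,0],[0,0,0,0]]'
python3 -m handwheel '[[0,0,0,8],[0,0,0,8],[0,0,0,8],[0,0,0,8],[0,0,0,8],[0,0,0,8],[0,0,0,8],[0,0,0,8],[0,0,0,8],[0,0,0,0]]'
python3 -c "
from h import *
go(561.5,256,20,-11.6)"
```

```text
time: 24.2
tool_pos: [570.7, -45.6, 199.1]
tcp_rot: [-179.9, 0.0, 60.4]
ft_force: [0.3, 0.5, 0.0]
finger_gap: 52.2
grip_force: 83.6
time: 25.0
tool_pos: [558.8, 262.5, 199.0]
tcp_rot: [-179.9, 0.0, 60.7]
ft_force: [-0.5, -0.7, -0.4]
finger_gap: 52.5
grip_force: 83.6
time: 26.0
tool_pos: [560.1, 256.9, 199.2]
tcp_rot: [179.9, 0.1, -11.7]
ft_force: [-0.4, 0.4, -1.0]
finger_gap: 52.0
grip_force: 83.6
t 26.0 pos [560.1 256.9 199.2] rot [ 1.799e+02  1.000e-01 -1.170e+01] j1,j6 [ 20. 122.] gap 52.0 grip 83.6 F [-0.4  0.4 -1. ]
tool x 1.5 y 0.6 z 179.2 turn -0.1
```

```bash
python3 -m handwheel '[[0.0015,0.0005,0.04,0],[0,0,0.04,0],[0,0,0.04,0],[0,0,0.03,0],[0,0,0.015,0],[0,0,0.008,0],[0,0,0.003,0],[0,0,0,0],[0,0,0,0]]'
python3 -m handwheel '[[0,0,0.0015,0],[0,0,0.0015,0],[0,0,0,0]]'
```

```text
time: 26.9
tool_pos: [563.3, 257.4, 26.2]
tcp_rot: [-179.9, -0.1, -11.5]
ft_force: [0.8, -0.6, 0.1]
finger_gap: 52.3
grip_force: 83.6
time: 27.2
tool_pos: [562.0, 257.0, 21.4]
tcp_rot: [-180.0, -0.0, -11.6]
ft_force: [-0.5, 0.7, -0.0]
finger_gap: 52.3
grip_force: 83.6
```

```bash
python3 -m handwheel '[[0,0,0.0015,0],[0,0,0.0005,0],[0,0,0,0]]'
python3 -m handwheel '[[0,0,0,0],[0,0,0,0],[0,0,0,0],[0,0,0,0],[0,0,0,0]]' 0.066
python3 -m handwheel '[[0,0,-0.02,0],[0,0,-0.04,0],[0,0,-0.05,0],[0,0,-0.05,0],[0,0.05,0,0],[0,0.05,0,0],[0,0.05,0,0],[0,0.05,0,0]]' 0.066
python3 -m handwheel '[[0,0.05,0,0],[0,0.05,0,0],[0,0.05,0,0],[0,0.05,0,0],[0,0.05,0,0],[0,0.05,0,0],[0,0.05,0,0],[0,0.05,0,0],[0,0,0,0]]' 0.0854
python3 - <<'E'
from h import *
go(437,-351,94,-11.6)
im=snap('top','t5');np.save('t5.npy',im)
h=hsv(im)
print(blobs(red(h)))
E
```

```text
time: 27.5
tool_pos: [561.8, 256.9, 19.1]
tcp_rot: [180.0, 0.0, -11.6]
ft_force: [0.7, -0.1, 0.1]
finger_gap: 52.5
grip_force: 83.6
time: 28.0
tool_pos: [562.0, 256.9, 19.3]
tcp_rot: [-180.0, -0.0, -11.6]
ft_force: [-0.6, 0.7, -0.6]
finger_gap: 65.9
grip_force: 0.0
time: 28.8
tool_pos: [521.2, 59.5, 179.6]
tcp_rot: [-180.0, -0.0, -11.5]
ft_force: [1.4, -0.5, -0.1]
finger_gap: 66.0
grip_force: 0.0
time: 29.7
tool_pos: [439.6, -336.5, 179.5]
tcp_rot: [179.9, -0.0, -11.9]
ft_force: [-0.4, -0.0, -0.6]
finger_gap: 85.2
grip_force: 0.0
t 29.7 pos [ 439.6 -336.5  179.5] rot [179.9  -0.  -11.9] j1,j6 [-43.  59.] gap 85.2 grip 0.0 F [-0.4 -0.  -0.6]
tool x 0.4 y 14.8 z 85.5 turn -0.3
[((np.float64(215.0), np.float64(185.5)), 165, (np.int32(208), np.int32(179), np.int32(16), np.int32(15))), ((np.float64(211.5), np.float64(204.0)), 166, (np.int32(203), np.int32(196), np.int32(16), np.int32(16))), ((np.float64(104.8), np.float64(205.4)), 56, (np.int32(101), np.int32(202), np.int32(9), np.int32(8))), ((np.float64(404.3), np.float64(246.5)), 37, (np.int32(401), np.int32(243), np.int32(7), np.int32(9))), ((np.float64(412.0), np.float64(249.3)), 26, (np.int32(409), np.int32(246), np.int32(7), np.int32(7)))]
```

```bash
python3 -m handwheel '[[0.0005,0.0145,0,0],[0,0,0.035,0],[0,0,0.035,0],[0,0,0.01,0],[0,0,0.005,0],[0,0,0,0],[0,0,0,0]]' 0.0854 20
python3 -m handwheel '[[0,0,0,0],[0,0,0,0],[0,0,0,0],[0,0,0,0],[0,0,0,0],[0,0,0,0]]' 0 20
python3 -c "
from h import *
go(437,-350.5,94,-11.6)"
```

```text
time: 30.45
tool_pos: [440.3, -345.9, 96.3]
tcp_rot: [179.9, -0.1, -11.5]
ft_force: [-0.8, -0.3, -0.1]
finger_gap: 85.1
grip_force: 0.0
time: 31.05
tool_pos: [439.9, -348.9, 97.3]
tcp_rot: [179.6, -0.2, -11.6]
ft_force: [-4.3, -9.3, 6.5]
finger_gap: 53.4
grip_force: 23.6
t 31.1 pos [ 439.9 -348.9   97.3] rot [179.6  -0.2 -11.6] j1,j6 [-44.  58.] gap 53.4 grip 23.6 F [-4.3 -9.3  6.5]
tool x -2.5 y 2.1 z 3.3 turn -0.0
```

Force shows a y offset, so I'll reopen, correct and close again.

```bash
python3 -m handwheel '[[0,0,0,0],[0,0,0,0],[0,0,0,0],[-0.003,0.004,0.001,0],[0,0,0,0],[0,0,0,0]]' 0.07
python3 -m handwheel '[[0,0,0,0],[0,0,0,0],[0,0,0,0],[0,0,0,0],[0,0,0,0],[0,0,0,0]]' 0 20
python3 -c "
from h import *
go(437,-350.5,94,-11.6)"
```

```text
time: 31.65
tool_pos: [435.2, -348.5, 93.1]
tcp_rot: [-180.0, 0.0, -11.6]
ft_force: [-0.5, -0.3, 0.2]
finger_gap: 69.9
grip_force: 0.0
time: 32.25
tool_pos: [435.5, -348.5, 93.3]
tcp_rot: [-180.0, 0.0, -11.6]
ft_force: [-1.1, -0.0, 1.2]
finger_gap: 53.2
grip_force: 22.6
t 32.2 pos [ 435.5 -348.5   93.3] rot [-180.     0.   -11.6] j1,j6 [-44.  58.] gap 53.2 grip 22.6 F [-1.1 -0.   1.2]
tool x 1.9 y 1.7 z -0.7 turn 0.0
```

```bash
python3 -m handwheel '[[0.001,0,0,0],[0,0,0,0],[0,0,0.003,0],[0,0,0.003,0],[0,0,0.002,0],[0,0,0,0],[0,0,0,0]]' 0 80
python3 -m handwheel '[[0,0,0,-8],[0,0,0,-8],[0,0,0,-8],[0,0,0,-8],[0,0,0,-8],[0,0,0,-8],[0,0,0,-8],[0,0,0,-8],[0,0,0,-8],[0,0,0,0]]'
python3 -m handwheel '[[0,0,-0.006,0],[0,0,-0.008,0],[0,0,-0.01,0],[0,0,-0.02,0],[0,0,-0.04,0],[0,0,-0.03,0],[0,0,0,0]]'
python3 -c "
from h import *
go(501,268.5,200,60.4)"
```

```text
time: 32.95
tool_pos: [436.7, -349.0, 86.0]
tcp_rot: [180.0, -0.0, -11.6]
ft_force: [-3.9, 1.2, 6.1]
finger_gap: 52.7
grip_force: 82.7
time: 33.95
tool_pos: [436.4, -351.3, 86.8]
tcp_rot: [179.8, 0.2, 60.7]
ft_force: [-5.5, -7.3, 7.6]
finger_gap: 52.3
grip_force: 82.9
time: 34.65
tool_pos: [438.9, -350.6, 205.1]
tcp_rot: [179.5, 0.1, 60.4]
ft_force: [1.0, -0.6, 0.2]
finger_gap: 52.5
grip_force: 84.3
t 34.6 pos [ 438.9 -350.6  205.1] rot [1.795e+02 1.000e-01 6.040e+01] j1,j6 [-44. -14.] gap 52.5 grip 84.3 F [ 1.  -0.6  0.2]
tool x 569.2 y -251.4 z 5.1 turn 0.0
```

```bash
python3 -m handwheel '[[0.038,-0.0168,0,0],[0.038,-0.0168,0,0],[0.038,-0.0168,0,0],[0.038,-0.0168,0,0],[0.038,-0.0168,0,0],[0.038,-0.0168,0,0],[0.038,-0.0168,0,0],[0.038,-0.0168,0,0]]'
python3 -m handwheel '[[0.038,-0.0168,0,0],[0.038,-0.0168,0,0],[0.038,-0.0168,0,0],[0.038,-0.0168,0,0],[0.038,-0.0168,0,0],[0.038,-0.0168,0,0],[0.038,-0.0168,0,0],[0,0,0,0]]'
python3 -m handwheel '[[0,0,0,8],[0,0,0,8],[0,0,0,8],[0,0,0,8],[0,0,0,8],[0,0,0,8],[0,0,0,8],[0,0,0,8],[0,0,0,8],[0,0,0,0]]'
python3 -c "
from h import *
go(501,268.5,20,-11.6)"
```

```text
time: 35.45
tool_pos: [469.2, -16.1, 198.5]
tcp_rot: [-180.0, -0.0, 60.4]
ft_force: [0.5, -0.1, -0.3]
finger_gap: 52.8
grip_force: 84.3
time: 36.25
tool_pos: [497.6, 276.0, 197.9]
tcp_rot: [-179.9, -0.0, 60.7]
ft_force: [-0.8, -0.9, -0.7]
finger_gap: 52.4
grip_force: 84.3
time: 37.25
tool_pos: [498.2, 270.9, 198.4]
tcp_rot: [180.0, 0.1, -11.7]
ft_force: [-0.4, -2.1, 0.4]
finger_gap: 52.8
grip_force: 84.3
t 37.2 pos [498.2 270.9 198.4] rot [ 1.80e+02  1.00e-01 -1.17e+01] j1,j6 [ 23. 125.] gap 52.8 grip 84.3 F [-0.4 -2.1  0.4]
tool x 3.2 y 1.8 z 178.4 turn -0.1
```

```bash
python3 -m handwheel '[[0.003,0.0015,0.04,0],[0,0,0.04,0],[0,0,0.04,0],[0,0,0.03,0],[0,0,0.015,0],[0,0,0.008,0],[0,0,0.003,0],[0,0,0,0],[0,0,0,0]]'
python3 -m handwheel '[[0,0,0.0015,0],[0,0,0.001,0],[0,0,0,0]]'
python3 -m handwheel '[[0,0,0.001,0],[0,0,0,0]]'
```

```text
time: 38.15
tool_pos: [502.5, 269.9, 25.1]
tcp_rot: [-179.9, -0.1, -11.5]
ft_force: [0.3, 0.6, -1.4]
finger_gap: 52.3
grip_force: 84.3
time: 38.45
tool_pos: [501.3, 269.4, 21.0]
tcp_rot: [-180.0, -0.0, -11.6]
ft_force: [-0.2, -0.3, -0.4]
finger_gap: 52.7
grip_force: 84.3
time: 38.65
tool_pos: [501.1, 269.3, 19.6]
tcp_rot: [180.0, 0.0, -11.6]
ft_force: [0.6, -0.4, -0.8]
finger_gap: 52.2
grip_force: 84.3
```

Lower one more mm, release, retreat and look at the top view.

```bash
python3 -m handwheel '[[0,0,0.001,0],[0,0,0,0]]'
python3 -m handwheel '[[0,0,0,0],[0,0,0,0],[0,0,0,0],[0,0,0,0],[0,0,0,0]]' 0.066
python3 -m handwheel '[[0,0,-0.02,0],[0,0,-0.04,0],[0,0,-0.05,0],[0,0,-0.05,0],[0,0.05,0,0],[0,0.05,0,0],[0,0.05,0,0],[0,0.05,0,0]]' 0.066
python3 -m handwheel '[[0,0.05,0,0],[0,0.05,0,0],[0,0.05,0,0],[0,0.05,0,0],[0,0.05,0,0],[0,0,0,0]]' 0.0854
python3 - <<'E'
from h import *
go(552,28,180,2)
im=snap('top','t6');np.save('t6.npy',im)
cv2.imwrite('pics/t6c.png',cv2.resize(im[150:270,155:325],None,fx=4.6,fy=4.6,interpolation=2)[...,::-1])
h=hsv(im);print(blobs(red(h)))
m=(h[...,2]<70);m[:180]=0;m[230:]=0;m[:,:255]=0;m[:,305:]=0
rc=cv2.minAreaRect(np.argwhere(m)[:,::-1].astype(np.float32));print("handle",rc,plane("top",rc[0],29))
E
```

```text
time: 38.85
tool_pos: [501.1, 269.3, 18.6]
tcp_rot: [180.0, 0.0, -11.6]
ft_force: [1.0, -0.3, -0.3]
finger_gap: 52.2
grip_force: 84.3
time: 39.35
tool_pos: [501.4, 269.6, 19.0]
tcp_rot: [-180.0, -0.0, -11.6]
ft_force: [1.5, 2.5, 0.8]
finger_gap: 66.3
grip_force: 1.2
time: 40.15
tool_pos: [460.2, 71.6, 178.8]
tcp_rot: [180.0, -0.0, -11.5]
ft_force: [1.3, -0.0, -1.0]
finger_gap: 66.0
grip_force: 0.0
time: 40.75
tool_pos: [409.0, -177.1, 178.9]
tcp_rot: [179.9, 0.0, -12.0]
ft_force: [-0.3, 0.4, 0.1]
finger_gap: 85.4
grip_force: 0.0
t 40.8 pos [ 409.  -177.1  178.9] rot [179.9   0.  -12. ] j1,j6 [-30.  72.] gap 85.4 grip 0.0 F [-0.3  0.4  0.1]
tool x 97.3 y -230.4 z -1.1 turn -14.0
[((np.float64(215.0), np.float64(185.4)), 162, (np.int32(208), np.int32(179), np.int32(16), np.int32(15))), ((np.float64(211.5), np.float64(204.0)), 165, (np.int32(203), np.int32(196), np.int32(16), np.int32(16))), ((np.float64(104.6), np.float64(205.4)), 54, (np.int32(101), np.int32(202), np.int32(8), np.int32(8))), ((np.float64(206.5), np.float64(221.5)), 168, (np.int32(198), np.int32(215), np.int32(17), np.int32(16)))]
handle ((283.0, 209.0), (24.0, 4.0), 90.0) [555.  26.]
```

View pics/t6c.png

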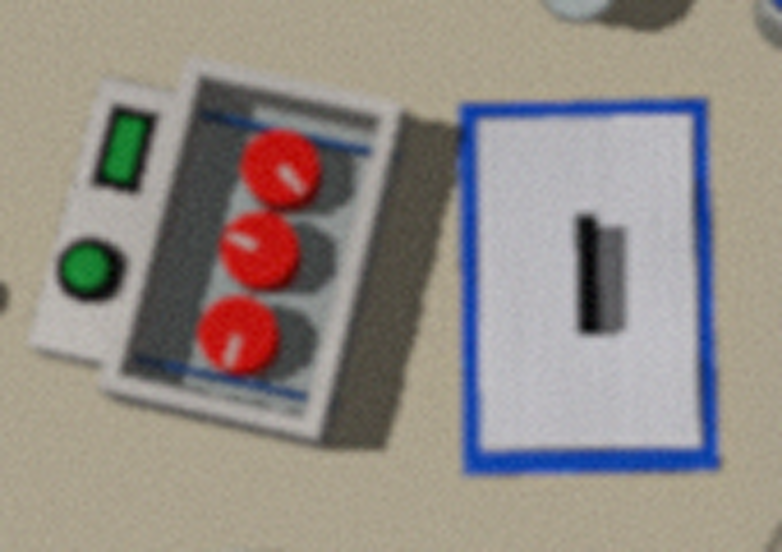

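The crop shows three caps upright and apart on the floor at (281,170), (260,250) and (238,334), with the cover still on the mat.

```bash
python3 -m handwheel '[[0.0162,-0.0384,0,0],[0.0162,-0.0384,0,0],[0.0162,-0.0384,0,0],[0.0162,-0.0384,0,0],[0.0162,-0.0384,0,0],[0.0162,-0.0384,0,0],[0,0,0,-7],[0,0,0,-7],[0,0,0,0],[0,0,0,0]]'
python3 - <<'E'
from h import *
go(552.7,28.3,18.8,2)
im=snap('scene','s7');cv2.imwrite('pics/s7c.png',cv2.resize(im[130:290,200:400],None,fx=3.6,fy=3.6,interpolation=2)[...,::-1])
E
```

```text
time: 41.8
tool_pos: [552.0, 35.7, 178.6]
tcp_rot: [-180.0, 0.0, 2.3]
ft_force: [-0.2, -0.1, -0.2]
finger_gap: 85.2
grip_force: 0.0
t 41.8 pos [552.   35.7 178.6] rot [-180.     0.     2.3] j1,j6 [-2. 86.] gap 85.2 grip 0.0 F [-0.2 -0.1 -0.2]
tool x 0.4 y 7.4 z 159.8 turn 0.3
```

View pics/s7c.png

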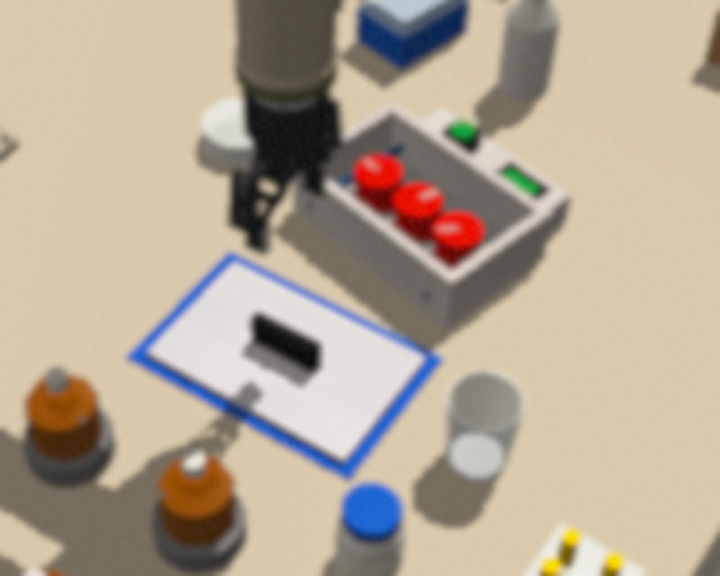

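The view shows the cover still centred on the mat at (285,345) and all caps sitting below the rim.

```bash
python3 -m handwheel '[[0.0005,0.0074,0.02,0.2],[0,0,0.04,0],[0,0,0.04,0],[0,0,0.03,0],[0,0,0.015,0],[0,0,0.008,0],[0,0,0.004,0],[0,0,0,0],[0,0,0,0]]'
python3 -m handwheel '[[0,0,0,0],[0,0,0,0]]'
python3 -c "
from h import *
go(552.7,28.3,18.8,2)"
```

```text
time: 42.75
tool_pos: [554.5, 27.3, 23.5]
tcp_rot: [180.0, -0.1, 2.2]
ft_force: [0.4, -0.9, 0.9]
finger_gap: 85.5
grip_force: 0.0
time: 42.95
tool_pos: [554.0, 27.3, 22.8]
tcp_rot: [180.0, -0.1, 2.2]
ft_force: [-1.1, 0.9, 0.7]
finger_gap: 85.3
grip_force: 0.0
t 43.0 pos [554.   27.3  22.8] rot [ 1.8e+02 -1.0e-01  2.2e+00] j1,j6 [-2. 85.] gap 85.3 grip 0.0 F [-1.1  0.9  0.7]
tool x -1.2 y -1.0 z 4.0 turn 0.2
```

```bash
python3 -m handwheel '[[-0.001,-0.001,0.002,0.2],[0,0,0,0],[0,0,0,0]]'
python3 -m handwheel '[[0,0,0,0],[0,0,0,0],[0,0,0,0],[0,0,0,0],[0,0,0,0],[0,0,0,0],[0,0,0,0],[0,0,0,0]]' 0 60
python3 -m handwheel '[[0,0,0,0],[0,0,-0.01,0],[0,0,-0.02,0],[0,0,-0.04,0],[0,0,-0.04,0],[0,0,-0.04,0],[0,0,-0.01,0],[0,0,0,0],[0,0,0,0]]' 0 100
python3 -c "
from h import *
go(563.5,257,180,-11.6)"
```

```text
time: 43.25
tool_pos: [552.0, 28.3, 19.7]
tcp_rot: [-180.0, 0.0, 2.0]
ft_force: [-0.5, 0.1, -0.1]
finger_gap: 85.4
grip_force: 0.0
time: 44.05
tool_pos: [552.4, 28.2, 20.0]
tcp_rot: [180.0, -0.0, 2.0]
ft_force: [-0.9, -1.5, 2.5]
finger_gap: 14.8
grip_force: 60.0
time: 44.95
tool_pos: [551.0, 28.4, 177.8]
tcp_rot: [-180.0, 0.2, 2.0]
ft_force: [-0.4, -0.4, -4.1]
finger_gap: 14.1
grip_force: 97.9
t 45.0 pos [551.   28.4 177.8] rot [-180.     0.2    2. ] j1,j6 [-2. 86.] gap 14.1 grip 97.9 F [-0.4 -0.4 -4.1]
tool x 20.6 y -228.0 z -2.2 turn 13.6
```

```bash
python3 -m handwheel '[[0.0034,-0.038,0,0],[0.0034,-0.038,0,0],[0.0034,-0.038,0,0],[0.0034,-0.038,0,0],[0.0034,-0.038,0,0],[0.0034,-0.038,0,0],[0,0,0,6.8],[0,0,0,6.8],[0,0,0,0]]'
python3 -m handwheel '[[0,0,0,0],[0,0,0,0],[0,0,0.03,0],[0,0,0.03,0],[0,0,0.01,0],[0,0,0,0],[0,0,0,0],[0,0,0,0]]'
python3 - <<'E'
from h import *
go(563.5,257,89,-11.6)
im=snap('scene','s8');cv2.imwrite('pics/s8c.png',cv2.resize(im[110:250,240:400],None,fx=4,fy=4,interpolation=2)[...,::-1])
E
```

```text
time: 45.85
tool_pos: [562.5, 256.7, 176.0]
tcp_rot: [179.8, 0.3, -11.6]
ft_force: [-0.1, -0.2, -4.2]
finger_gap: 14.3
grip_force: 98.5
time: 46.65
tool_pos: [565.8, 257.3, 112.0]
tcp_rot: [-179.9, -0.2, -11.6]
ft_force: [-0.0, -0.1, -3.3]
finger_gap: 14.6
grip_force: 98.5
t 46.6 pos [565.8 257.3 112. ] rot [-179.9   -0.2  -11.6] j1,j6 [ 20. 121.] gap 14.6 grip 98.5 F [-0.  -0.1 -3.3]
tool x -2.2 y 0.7 z 23.0 turn 0.0
```

View pics/s8c.png

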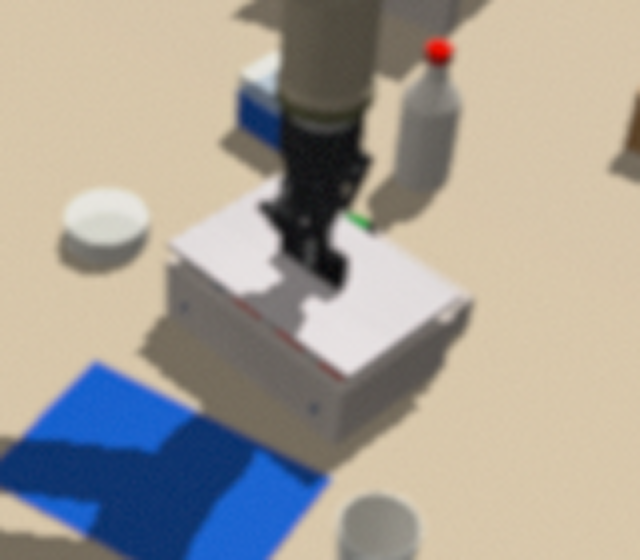

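The cover hovers level and aligned just above the chamber, at about (320,290). Lowering it now.

```bash
python3 -m handwheel '[[-0.001,0,0.008,0],[0,0,0.006,0],[0,0,0.003,0],[0,0,0,0],[0,0,0,0],[0,0,0,0]]'
python3 -c "
from h import *
go(563.5,257,88.5,-11.6)"
```

```text
time: 47.3
tool_pos: [563.7, 257.2, 93.0]
tcp_rot: [-180.0, -0.0, -11.6]
ft_force: [1.3, 0.6, -2.3]
finger_gap: 14.0
grip_force: 98.5
t 47.3 pos [563.7 257.2  93. ] rot [-180.    -0.   -11.6] j1,j6 [ 20. 121.] gap 14.0 grip 98.5 F [ 1.3  0.6 -2.3]
tool x -0.1 y 0.2 z 4.5 turn 0.0
```

```bash
python3 -m handwheel '[[0,0,0.002,0],[0,0,0.001,0],[0,0,0,0],[0,0,0,0]]'
python3 -m handwheel '[[0,0,0.001,0],[0,0,0,0],[0,0,0,0]]'
python3 -c "
from h import *
go(563.5,257,88.5,-11.6)"
```

```text
time: 47.7
tool_pos: [563.7, 257.1, 90.1]
tcp_rot: [-180.0, -0.0, -11.6]
ft_force: [-1.0, -0.1, 0.4]
finger_gap: 14.4
grip_force: 99.0
time: 48.0
tool_pos: [563.7, 257.1, 90.1]
tcp_rot: [-180.0, -0.0, -11.6]
ft_force: [-4.4, -1.6, 7.9]
finger_gap: 14.1
grip_force: 100.3
t 48.0 pos [563.7 257.1  90.1] rot [-180.    -0.   -11.6] j1,j6 [ 20. 121.] gap 14.1 grip 100.3 F [-4.4 -1.6  7.9]
tool x -0.2 y 0.2 z 1.6 turn 0.0
```

```bash
python3 -m handwheel '[[0,0,0,0],[0,0,0,0],[0,0,0,0],[0,0,0,0],[0,0,0,0],[0,0,0,0]]' 0.0854
python3 -m handwheel '[[0,0,-0.02,0],[0,0,-0.04,0],[0,0,-0.03,0],[0,0.05,0,0],[0,0.05,0,0],[0,0.05,0,0],[0,0.05,0,0],[0,0.05,0,0],[0,0.03,0,0],[0,0,0,0]]' 0
python3 - <<'E'
from h import *
go(549.5,374,100,-11.6)
im=snap('top','t9');np.save('t9.npy',im)
cv2.imwrite('pics/t9c.png',cv2.resize(im[150:270,155:325],None,fx=4.6,fy=4.6,interpolation=2)[...,::-1])
h=hsv(im);g=(h[...,0]>45)&(h[...,0]<80)&(h[...,1]>130)&(h[...,2]>60);print(blobs(g,8))
E
```

```text
time: 48.6
tool_pos: [563.5, 257.1, 88.7]
tcp_rot: [180.0, 0.0, -11.6]
ft_force: [0.1, 1.1, -0.4]
finger_gap: 85.2
grip_force: 0.0
time: 49.6
tool_pos: [506.7, -20.8, 179.0]
tcp_rot: [179.9, -0.0, -11.8]
ft_force: [-0.1, 0.5, 0.7]
finger_gap: 0.2
grip_force: 0.0
t 49.6 pos [506.7 -20.8 179. ] rot [179.9  -0.  -11.8] j1,j6 [-8. 94.] gap 0.2 grip 0.0 F [-0.1  0.5  0.7]
tool x -38.9 y -395.2 z 79.0 turn -0.2
[((np.float64(181.6), np.float64(181.8)), 90, (np.int32(178), np.int32(175), np.int32(9), np.int32(15))), ((np.float64(173.2), np.float64(207.7)), 76, (np.int32(169), np.int32(203), np.int32(10), np.int32(10)))]
```

View pics/t9c.png

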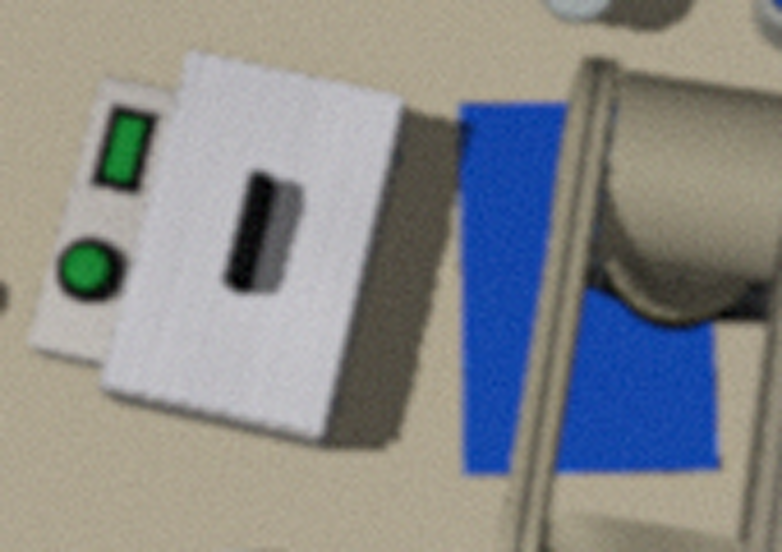

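The crop shows the cover squarely on the chamber, its corners matching the initial picture. The button is at (87,268) in the crop.

```bash
python3 - <<'E'
from h import *
T=tri((173.7,208.2),(328.8,166.7));print(T)
im=cv2.imread('pics/s7.png')[...,::-1];h=hsv(np.ascontiguousarray(im))
g=(h[...,0]>45)&(h[...,0]<80)&(h[...,1]>130)&(h[...,2]>60);print(blobs(g,8))
for c,_,_ in blobs(g,8): print(plane('scene',c,50))
go(549.5,373.5,100,-11.6)
E
python3 -m handwheel '[[-0.004,-0.0395,0,0],[-0.004,-0.0395,0,0],[-0.004,-0.0395,0,0],[-0.004,-0.0395,0,0],[-0.004,-0.0395,0,0],[-0.004,-0.0395,0,0],[-0.004,-0.0395,0,0],[-0.004,-0.0395,0,0],[-0.004,-0.0395,0,0],[-0.003,-0.0395,0,0]]' 0
python3 -m handwheel '[[0,0,0,0],[0,0,0,0],[0,0,0.03,0],[0,0,0.03,0],[0,0,0.03,0],[0,0,0.01,0],[0,0,0,0],[0,0,0,0]]'
python3 -c "
from h import *
go(549.5,373.5,60,-11.6)"
```

```text
[548.3 374.5  56.8]
[((np.float64(328.4), np.float64(166.6)), 24, (np.int32(325), np.int32(165), np.int32(7), np.int32(5))), ((np.float64(344.9), np.float64(179.9)), 23, (np.int32(341), np.int32(177), np.int32(9), np.int32(7)))]
[544.7 383.6]
[639.1 354.3]
t 49.6 pos [507.1 -18.9 179. ] rot [180.   -0.  -11.8] j1,j6 [-8. 94.] gap -0.1 grip 0.0 F [ 0.3  0.8 -1.1]
tool x -38.6 y -392.8 z 79.0 turn -0.2
time: 50.65
tool_pos: [547.4, 380.9, 178.6]
tcp_rot: [-180.0, 0.0, -11.5]
ft_force: [1.2, 0.3, 0.8]
finger_gap: -0.0
grip_force: 0.0
time: 51.45
tool_pos: [549.1, 377.7, 80.4]
tcp_rot: [-179.9, -0.1, -11.6]
ft_force: [0.4, 1.1, 0.7]
finger_gap: 0.3
grip_force: 0.0
t 51.5 pos [549.1 377.7  80.4] rot [-1.799e+02 -1.000e-01 -1.160e+01] j1,j6 [ 30. 132.] gap 0.3 grip 0.0 F [0.4 1.1 0.7]
tool x 1.2 y 4.0 z 20.4 turn 0.0
```

```bash
python3 -m handwheel '[[0.001,0.004,0.008,0],[0,0,0.006,0],[0,0,0.003,0],[0,0,0,0],[0,0,0,0]]'
python3 -m handwheel '[[0,0,0.002,0],[0,0,0.002,0],[0,0,0,0]]'
python3 -m handwheel '[[0,0,0.002,0],[0,0,0.002,0],[0,0,0,0]]'
```

```text
time: 51.95
tool_pos: [549.1, 373.4, 62.5]
tcp_rot: [-180.0, -0.1, -11.6]
ft_force: [2.0, -3.5, 3.5]
finger_gap: -0.1
grip_force: 1.7
time: 52.25
tool_pos: [549.2, 373.5, 59.9]
tcp_rot: [-180.0, -0.1, -11.6]
ft_force: [-2.9, -5.1, 15.2]
finger_gap: -0.0
grip_force: 7.8
time: 52.55
tool_pos: [549.4, 373.7, 59.4]
tcp_rot: [-180.0, -0.1, -11.6]
ft_force: [-15.0, -13.1, 39.0]
finger_gap: 0.3
grip_force: 19.4
```

```bash
python3 -m handwheel '[[0,0,-0.004,0],[0,0,-0.002,0],[0,0,0,0]]'
python3 -m handwheel '[[0,0,-0.003,0],[0,0,0,0],[0,0,0,0]]'
```

```text
time: 52.85
tool_pos: [549.2, 373.6, 60.6]
tcp_rot: [-180.0, -0.1, -11.6]
ft_force: [2.0, -1.7, 5.0]
finger_gap: -0.2
grip_force: 2.2
time: 53.15
tool_pos: [548.5, 373.6, 62.6]
tcp_rot: [-180.0, 0.0, -11.6]
ft_force: [3.0, -0.7, 2.9]
finger_gap: -0.2
grip_force: 1.7
```

```bash
python3 -m handwheel '[[0,0,0.002,0],[0,0,0,0]]'
python3 -m handwheel '[[0,0,0.002,0],[0,0,0,0]]'
python3 -m handwheel '[[0,0,0.002,0],[0,0,0,0]]'
python3 -m handwheel '[[0,0,0.002,0],[0,0,0,0]]'
```

```text
time: 53.35
tool_pos: [548.5, 373.6, 60.5]
tcp_rot: [-180.0, 0.0, -11.6]
ft_force: [2.2, -0.1, 4.6]
finger_gap: -0.1
grip_force: 2.3
time: 53.55
tool_pos: [548.6, 373.6, 60.0]
tcp_rot: [-180.0, -0.0, -11.6]
ft_force: [-2.8, -2.0, 12.2]
finger_gap: -0.3
grip_force: 6.1
time: 53.75
tool_pos: [548.7, 373.7, 59.7]
tcp_rot: [-180.0, -0.0, -11.6]
ft_force: [-8.4, -5.3, 24.1]
finger_gap: -0.3
grip_force: 12.0
time: 53.95
tool_pos: [548.8, 373.8, 59.5]
tcp_rot: [-180.0, -0.0, -11.6]
ft_force: [-13.1, -9.4, 35.7]
finger_gap: 0.3
grip_force: 17.8
```

```bash
python3 -m handwheel '[[0,0,-0.006,0],[0,0,-0.01,0],[0,0,-0.04,0],[0,0,-0.04,0],[0,0,-0.04,0],[0,0,0,0]]'
python3 -m handwheel '[[0,0.05,0,0],[0,0.05,0,0],[0,0.05,0,0],[0,0.05,0,0],[0,0.05,0,0],[0,0.05,0,0],[0,0.05,0,0],[0,0.05,0,0],[0,0.05,0,0],[0,0,0,0]]'
python3 - <<'E'
from h import *
go(0,0)
im=snap('top','t10')
cv2.imwrite('pics/t10c.png',cv2.resize(im[70:290,80:480],None,fx=2,fy=2,interpolation=2)[...,::-1])
E
```

```text
time: 54.55
tool_pos: [550.9, 375.2, 198.2]
tcp_rot: [-179.6, -0.4, -11.6]
ft_force: [1.5, -0.1, 0.9]
finger_gap: -0.3
grip_force: 0.0
time: 55.55
tool_pos: [456.2, -72.4, 189.8]
tcp_rot: [179.9, 0.1, -11.9]
ft_force: [0.5, 1.0, -0.5]
finger_gap: -0.2
grip_force: 0.0
t 55.5 pos [456.2 -72.4 189.8] rot [ 1.799e+02  1.000e-01 -1.190e+01] j1,j6 [-15.  87.] gap -0.2 grip 0.0 F [ 0.5  1.  -0.5]
tool x -461.4 y 23.6 z 0.0 turn 0.0
```

View pics/t10c.png

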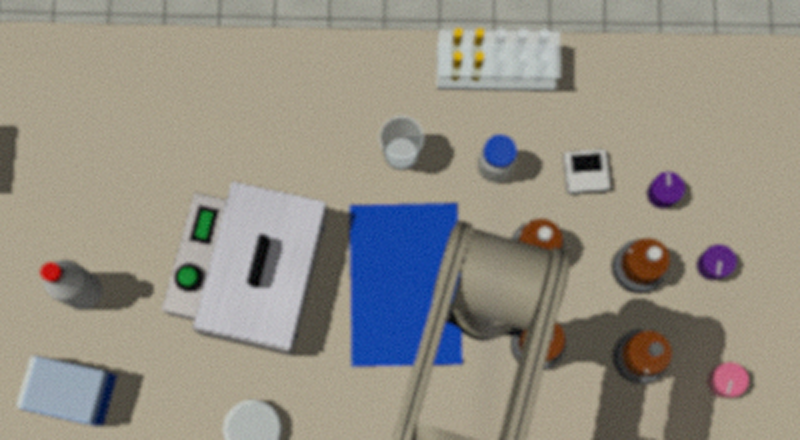

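The view shows the cover square on the chamber at (260,265) and the button released at (187,277). All the bottles are open and the bystanders are in place.

```bash
python3 -c "
from bench import r
print(r.hand_in())"
```

```text
the job is handed in; nothing more can be done
None
```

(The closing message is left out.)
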